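# Sort the small desk things into their places

### The arm

A 6-joint arm with a two-finger parallel gripper is mounted at the origin on a cart in front of the work surface, level with it; the furniture and walls round the work are solid. World frame = base frame: x ahead of the robot, y to its left, z up, the work surface at z = 0. Lengths are in mm, angles in rad, forces in N, time in s.
With the tool pointing down it reaches from about 400 to 925 mm from the base axis. Payload 12.5 kg.
Tool frame: the origin (TCP) lies midway between the tips of the shut fingers; the grasp point (between the pads) lies 19 mm behind it (env.pinch_z is the z of the grasp point in the tool frame, in mm); z points along the fingers, y is the line along which they close (so a half turn about z gives the same grasp; the last joint's range is limited). The gripper opens to 95 mm and grips with 3 to 60 N. Pads are 20 mm wide; open, the fingers measure 119 mm over their backs; the gripper's body (75 mm by 180 mm) begins 59 mm behind the grasp point.
Start: joints at [-1.351, 0.491, 1.559, -0, 1.092, -0.106], TCP at [200.065, -592.132, 214.661] pointing down, gripper open.
Joint ranges: [-3.1, 3.1], [-0.84, 2.19], [0.05, 2.79], [-1.13, 4.28], [0.06, 2.93], [-2.69, 2.69]. Speed limits (rad/s): [2.22, 2.22, 2.79, 3.14, 3.14, 3.14].

### API

Orientations are given as [roll, pitch, yaw] about the fixed x, y, z axes, in that order (R = Rz(yaw) Ry(pitch) Rx(roll)).
In Python, from cell import env, eyes gives the robot as it stands.
- The arm moves only by the shell command python3 -m inch 'ROWS'. ROWS is JSON, a list of rows, each a list of 3 entries, a list of its own where there are three numbers: the shift along the tool's x, y, z in units of 60 mm (1.0 is 60 mm), then the turn about the tool's z in units of 5 degrees (1.0 is 5 degrees), then the closure, from -1 (fully open) to 1 (shut). In form: [[[tx, ty, tz], turn, claw], ...]. A call has exactly 10 rows; each row shifts and turns the commanded pose from where the row before left it, along the tool's axes as they then stand; what a row does not reach is not made up. A row lasts 1/8 s, in which the tool goes at most 62.5 mm and 10.7 degrees, less where a joint would pass 70% of its speed; a pose out of reach is approached as far as the arm can. A call is refused whole if a number of a shift passes 1 or a number of a turn 1, either way. A call with a gripper value outside its range is refused whole. The fingers move at their own pace and stop on an object; the grip force is fixed at half the most. Time passes only in rows, so rows that do not move let the fingers close, or fill a call up. It gives the time, the measured TCP pose, the force, the opening and the grip force at its end, in the units of the state.
- env.state(): the state, without advancing time (a new reading comes with each control period).
- eyes.read_camera(name): name is "side" or "top" or "wrist"; returns a dict with "pixels" (400x640x3 uint8, red, green, blue), "fx", "fy", "cx", "cy" (pixels), "extrinsics" (4x4, takes a point from world to camera coordinates). Camera axes: x right, y down, z forward; pixel columns grow to the right and rows downward; lengths in mm; the calibration is good to about 2 mm. A picture is of the moment at which its call begins. There is no depth.
- env.job_done(): hands the job in; it is judged then, once.
Trained networks look in a picture, given as the dict that the camera call returned (one of the last four; its "shot" number tells which), for a name from the list of things; names that differ only in an ending like _2 or _b are one class to them, and where a whole thing is asked for, a point or a joint stands for the part that bears it (a point fixed in the world has none). Each returns a list of dicts, best first, with "score" (0 to 1); they miss things now and then, are a little off and sometimes report something else, mostly with a low value. They report only what shows in the picture. A call takes as long as a camera call.
- eyes.boxes_of(name, picture): "centre" ([row, column] in pixels, amid what is visible of it).
- eyes.cut_out(name, picture): "mask" (400x640 bool, what is visible of it) and "centre" ([row, column] in pixels, amid what is visible of it).
- eyes.spot_point(name, picture): "centre" ([row, column] in pixels: a listed point, or the origin of a listed thing).
The state is a dict: "t": time; "joints": joint angles; "qvel": joint speeds; "tau": joint torques, N m; "eef_pos": TCP position; "tcp_rot": TCP orientation; "ft_force": force on the tool from outside, world axes, zero at the start; "moment": the same for the moment, N m; "opening": opening from 0.0 (shut) to 1.0 (fully open); "grip_force": force on a finger pad.
Only numpy, scipy, OpenCV 4.12 (cv2) and the standard library are available. Lean on these libraries where they do the work, as an engineer would, in place of code of your own. Each camera call takes 0.05 s, during which the arm holds its last target. There are 200 camera calls.

### The job

Sort the loose things on the worktop into the places where they belong: the eraser and the black binder clip side by side in the rectangular wooden tray, each flat on its floor the way it lies now; the memory stick flat in the round wooden dish; and in the dark wooden stand the glue stick upright in the round recess and the rubber stamp upright in the rectangular recess. Do not tip over the glue stick or the stamp on the way, and leave the stapler where it is.

Things in the scene. Friction and masses are not known exactly. Their poses are not given: they have to be found in the camera images.
- eraser: Loose blue eraser with a pale end, 22 x 46 x 13 mm, lying flat. Origin: centre of its underside; x across (22 mm), y along its length, z up.
- binder_clip: Loose black binder clip lying down, a wedge-shaped body 20 mm (x, from -19 to +1 mm) by 32 mm (y) by 20 mm high, a roof-like ridge along y over x = -9 mm, with a thin flat wire handle reaching on to x = +19 mm that can be ignored. Grip it across its two upright end faces (along y, 32 mm wide) at x = -9 mm. Origin: on the underside, 1 mm inside the edge of the body where the handle leaves it; z up.
- usb_stick: Loose memory stick with a metal plug, 18 x 53 x 9 mm, lying flat. Origin: centre of its underside; x across (18 mm), y along its length; the narrower plug (12 mm wide) is the last 13 mm towards -y, so grip at the origin or a little towards +y.
- glue_stick: Loose glue stick, a plain upright cylinder 26 mm in diameter and 90 mm tall. Origin: centre of its underside; z up along its axis.
- rubber_stamp: Loose wooden rubber stamp standing upright, 72 mm tall: base 22 mm (x) by 38 mm (y) and 13 mm high, narrow neck (24 mm or less), turned round handle up to 32 mm in diameter between 35 and 72 mm above the underside; grip the handle about 50 mm up. Origin: centre of its underside; z up.
- tray: Fixed rectangular wooden tray with a cork floor, 100 mm (x) by 150 mm (y) outside and 18 mm high, walls 5 mm thick, inner floor 5 mm above its underside (inside 90 x 140 mm). Origin: centre of its underside; y along the long side. One thing in each half (34 mm either side of the middle along y); lower the fingers opened along x, the inner width there is 90 mm.
- dish: Fixed round wooden dish, 114 mm across at the rim, 16 mm high, wall 4 mm, flaring a little; flat inner floor about 90 mm across, 5 mm above its underside. Origin: centre of its underside. For the memory stick.
- stand: Fixed dark wooden stand block, 80 mm (x) by 150 mm (y), 24 mm high, y along its length. Two recesses in its top, both 14 mm deep (floors 10 mm above the underside): a round one 46 mm in diameter centred at x = 0, y = +36 mm (glue stick), and a rectangular one 44 mm (x) by 60 mm (y) centred at x = 0, y = -34 mm (rubber stamp). Origin: centre of its underside.
- stapler: Bystander: stapler, 36 x 138 x 40 mm, loose, lying to the right of the work; leave it where it is. Origin: centre of its underside, y along its length.

How it is judged:
By the outcome, as a careful person would: the job done as asked, in the order asked, and still so for the second after the job is handed in, with the robot touching nothing.
It also fails if it takes over 115 s, if anything falls off the work surface, if the arm or the gripper's body presses on something with over 40 N, if the wrist force passes 120 N, or if a joint passes its speed limit or range.

## Working session

There is one attempt and no reset: what is moved stays moved. The work goes in short steps, Python scripts to look and compute and a shell command to move; the robot and the scene stay as the last step left them, time stands still between calls to the robot, and variables do not carry over. Pictures are saved under pics/ and viewed, at most 14 in all, crops included, and the job is handed in when it is done.

```bash
ls; mkdir -p pics; cat > h.py <<'E'
import numpy as np,cv2
from cell import env,eyes
N=["eraser","binder_clip","usb_stick","glue_stick","rubber_stamp","tray","dish","stand","stapler"]
def ray(p,rc,z):
    E=np.array(p["extrinsics"]);R,t=E[:3,:3],E[:3,3]
    d=R.T@np.array([(rc[1]-p["cx"])/p["fx"],(rc[0]-p["cy"])/p["fy"],1]);o=-R.T@t
    return o+d*(z-o[2])/d[2]
def save(p,n): cv2.imwrite("pics/"+n,cv2.cvtColor(p["pixels"],cv2.COLOR_RGB2BGR))
def ang(p,m,z):
    "min-area rect of the mask projected on plane z: centre, long axis angle deg, sizes"
    c=max(cv2.findContours(m.astype(np.uint8),0,2)[0],key=cv2.contourArea)[:,0,:]
    w=np.array([ray(p,(v,u),z)[:2] for u,v in c],np.float32)
    b=cv2.boxPoints(cv2.minAreaRect(w));e1,e2=b[1]-b[0],b[2]-b[1]
    if np.linalg.norm(e1)<np.linalg.norm(e2): e1,e2=e2,e1
    return b.mean(0).round(1),round(float(np.degrees(np.arctan2(e1[1],e1[0])))%180,1),round(float(np.linalg.norm(e1)),1),round(float(np.linalg.norm(e2)),1)
E
python3 - <<'E'
from h import *
s=env.state();print(s["eef_pos"],s["tcp_rot"],s["opening"],env.pinch_z)
Z=dict(eraser=13,binder_clip=10,usb_stick=9,glue_stick=90,rubber_stamp=72,tray=18,dish=16,stand=24,stapler=40)
for c in ["top","side"]:
    p=eyes.read_camera(c);save(p,c+"0.png")
    E=np.array(p["extrinsics"]);print(c,-E[:3,:3].T@E[:3,3])
    for n in N:
        o=eyes.spot_point(n,p)[:2];print(n,"pt",[(round(q["score"],2),np.round(q["centre"]),ray(p,q["centre"],0)[:2].round(1)) for q in o])
        if c=="top":
            for q in eyes.cut_out(n,p)[:1]: print("   mask",round(q["score"],2),ang(p,q["mask"],Z[n]))
E
```

```text
pics
[ 200.02366002 -591.87052991  214.06492041] [-3.14050411e+00 -8.63921718e-05  3.25882145e-01] 1.0009594619189859 -18.8
top [ 437.2876193  -104.89257482 1353.93376801]
eraser pt [(0.61, array([233., 394.]), array([ 459.9, -253. ]))]
   mask 0.6 (array([ 467. , -248.9], dtype=float32), 142.6, 48.9, 25.5)
binder_clip pt [(0.68, array([187., 321.]), array([588.6, -60.9]))]
   mask 0.59 (array([583.2, -56.1], dtype=float32), 43.6, 30.2, 20.6)
usb_stick pt [(0.44, array([232., 360.]), array([ 465.3, -162.5]))]
   mask 0.7 (array([ 467.6, -160.2], dtype=float32), 119.3, 49.3, 17.1)
glue_stick pt [(0.54, array([181., 279.]), array([606.6,  51.3]))]
   mask 0.66 (array([599.7,  48.6], dtype=float32), 43.5, 39.4, 28.3)
rubber_stamp pt [(0.73, array([225., 434.]), array([ 478.7, -358.4]))]
   mask 0.49 (array([ 478.2, -358.4], dtype=float32), 102.4, 45.6, 29.6)
tray pt [(0.66, array([231., 300.]), array([472.4,  -2.3]))]
   mask 0.8 (array([471.9,   6.9], dtype=float32), 84.7, 151.1, 104.6)
dish pt [(0.78, array([170., 386.]), array([ 628.2, -236.2]))]
   mask 0.7 (array([ 597.9, -408.3], 
[... 331 characters left out ...]
.3, -249.3]))]
binder_clip pt [(0.66, array([219., 296.]), array([578. , -62.8]))]
usb_stick pt [(0.53, array([173., 331.]), array([ 466.6, -158.7])), (0.47, array([161., 257.]), array([ 631.7, -238.2]))]
glue_stick pt [(0.68, array([268., 295.]), array([608.9,  48.1]))]
rubber_stamp pt [(0.73, array([107., 303.]), array([ 480.2, -368.2])), (0.68, array([267., 297.]), array([604.3,  47.5]))]
tray pt [(0.81, array([236., 354.]), array([464.6,  11.7]))]
dish pt [(0.83, array([162., 257.]), array([ 631.1, -236.8]))]
stand pt [(0.68, array([340., 319.]), array([601.6, 205.9]))]
stapler pt [(0.74, array([104., 256.]), array([ 595.9, -412.9])), (0.45, array([170., 332.]), array([ 462.2, -166.5]))]
```

```bash
python3 - <<'E'
import cv2
for c,(r0,r1,c0,c1) in dict(top=(120,280,190,490),side=(60,400,200,480)).items():
    i=cv2.imread(f"pics/{c}0.png")[r0:r1,c0:c1];k=min(800/i.shape[1],600/i.shape[0])
    cv2.imwrite(f"pics/{c}0c.png",cv2.resize(i,None,fx=k,fy=k,interpolation=2)); print(k)
E
```

```text
2.6666666666666665
1.7647058823529411
```

View pics/top0c.png

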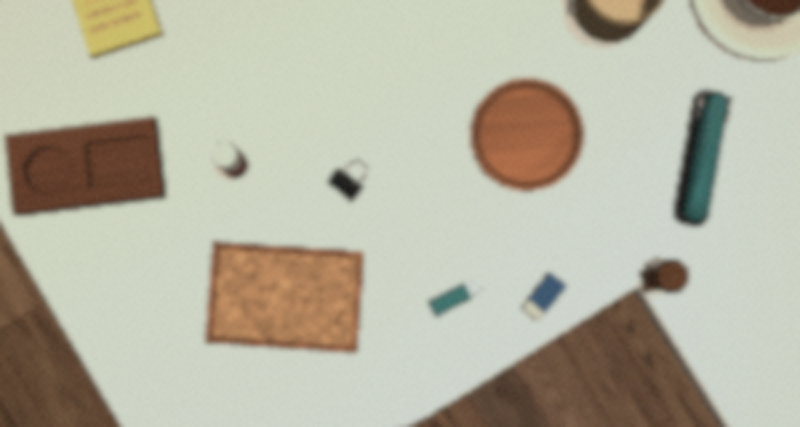

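View pics/side0c.png

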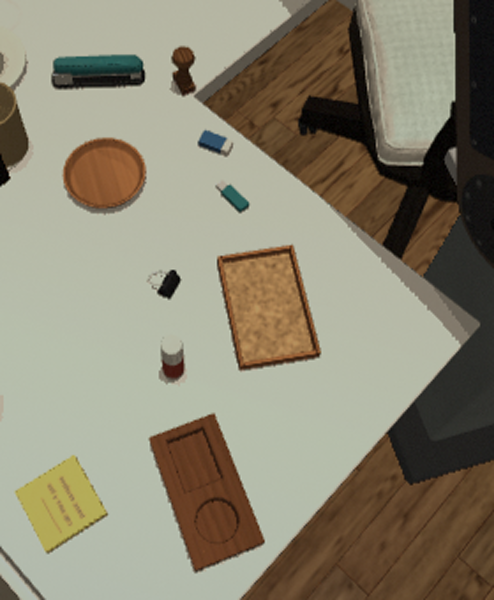

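The top view shows the tray at crop (285,297), dish (527,133), stand (85,165) with its round recess to the left, the stamp at the table corner (668,275) and the eraser (545,295). The side view agrees. I'll move over the eraser and look with the wrist camera.

```bash
python3 -m inch '[[[0.745,-0.5,0],-1,-1],[[0.92,-0.19,0],0,-1],[[0.745,-0.5,0],0,-1],[[0.745,-0.5,0],0,-1],[[0.745,-0.5,0],0,-1],[[0.745,-0.5,0],0,-1],[[0.745,-0.5,0],0,-1],[[0,0,0],0,-1],[[0,0,0],0,-1],[[0,0,0],0,-1]]'
cat >> h.py <<'E'
def go(x,y,z,yaw=None):
    "units for a shift (TCP to x,y,z) along the present tool axes, then turn units to yaw (deg)"
    s=env.state();from scipy.spatial.transform import Rotation as R
    Rm=R.from_euler("xyz",s["tcp_rot"]);d=Rm.inv().apply(np.array([x,y,z])-s["eef_pos"])/60
    w=np.degrees(s["tcp_rot"][2]);print("at",np.round(s["eef_pos"],1),"yaw",round(w,1),"shift",d.round(3),"turn",None if yaw is None else round((w-yaw)/5,2))
ZT=dict(eraser=13,binder_clip=10,usb_stick=9,glue_stick=90,rubber_stamp=72,tray=18,dish=16,stand=24,stapler=40)
def look(c,names,f=None):
    p=eyes.read_camera(c)
    if f: save(p,f)
    for n in names:
        print(n,"pt",[(round(q["score"],2),ray(p,q["centre"],0)[:2].round(1)) for q in eyes.spot_point(n,p)[:2]],"mask",[(round(q["score"],2),ang(p,q["mask"],ZT[n])) for q in eyes.cut_out(n,p)[:1]])
    return p
E
python3 - <<'E'
from h import *
p=look("wrist",["eraser","usb_stick","rubber_stamp","tray"],"w1.png")
E=np.array(p["extrinsics"]);print(-E[:3,:3].T@E[:3,3]); go(462,-250,100,142)
E
```

```text
t: 2.7
eef_pos: [422.8, -290.7, 214.6]
tcp_rot: [3.141, 0.0, 0.412]
ft_force: [0.5, -0.7, 0.4]
opening: 1.0
grip_force: 0.0
eraser pt [(0.71, array([ 467.8, -253.6])), (0.62, array([ 479. , -370.1]))] mask [(0.8, (array([ 465.2, -251.2], dtype=float32), 139.7, 44.6, 21.6))]
usb_stick pt [(0.64, array([ 465. , -164.1]))] mask [(0.92, (array([ 467.1, -165.1], dtype=float32), 113.6, 53.1, 17.8))]
rubber_stamp pt [(0.93, array([ 483.1, -369.9]))] mask [(0.62, (array([ 479.7, -357.9], dtype=float32), 102.0, 46.8, 31.9))]
tray pt [(0.56, array([473. ,   4.5]))] mask [(0.92, (array([471.7,  -0.5], dtype=float32), 84.6, 158.6, 101.1))]
[ 499.58664323 -257.44282613  385.14125077]
at [ 423.2 -289.9  214.6] yaw 23.7 shift [ 0.859 -0.349  1.911] turn -23.67
```

View pics/w1.png

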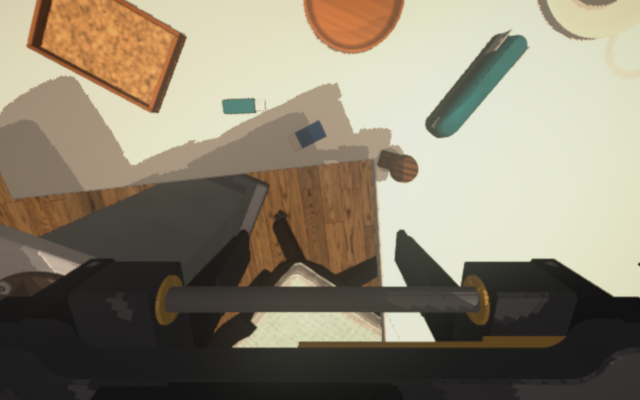

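The wrist view shows the eraser at pixel (310,135), the stick (240,106), stamp (400,165), tray top left and dish top middle, and the network results match. Next I turn over the eraser and lower.

```bash
python3 -m inch '[[[0.91,-0.29,0],0,-1],[[0,0,0],-1,-1],[[0,0,0],-1,-1],[[0,0,0],-1,-1],[[0,0,0],-1,-1],[[0,0,0],-1,-1],[[0,0,0],-1,-1],[[0,0,0],-1,-1],[[0,0,0],-1,-1],[[0,0,0],-1,-1]]' >/dev/null
python3 -m inch '[[[0,0,0.3],-1,-1],[[0,0,0.3],-1,-1],[[0,0,0.3],-1,-1],[[0,0,0.3],-1,-1],[[0,0,0.3],-1,-1],[[0,0,0.3],-1,-1],[[0,0,0.3],-1,-1],[[0,0,0.3],-1,-1],[[0,0,0.3],-1,-1],[[0,0,0.2],-1,-1]]' >/dev/null
python3 -m inch '[[[0,0,0],-1,-1],[[0,0,0],-1,-1],[[0,0,0],-1,-1],[[0,0,0],-1,-1],[[0,0,0],-0.3,-1],[[0,0,0],0,-1],[[0,0,0],0,-1],[[0,0,0],0,-1],[[0,0,0],0,-1],[[0,0,0],0,-1]]'
python3 - <<'E'
from h import *
go(466,-252,4,140)
look("side",["eraser"]);look("top",["eraser"])
E
```

```text
t: 6.9
eef_pos: [466.3, -251.9, 40.6]
tcp_rot: [-3.142, 0.0, 2.446]
ft_force: [-0.4, -0.3, 0.7]
opening: 1.002
grip_force: 0.0
at [ 466.3 -251.9   40.6] yaw 140.2 shift [ 0.003 -0.005  0.611] turn 0.03
eraser pt [(0.59, array([ 462.8, -266.2]))] mask [(0.66, (array([ 455.8, -236.3], dtype=float32), 51.5, 27.5, 22.6))]
eraser pt [] mask [(0.32, (array([ 627.1, -237.7], dtype=float32), 133.3, 113.2, 106.8))]
```

```bash
python3 -m inch '[[[0,0,0.3],0,-1],[[0,0,0.3],0,-1],[[0,0,0],0,-1],[[0,0,0],0,1],[[0,0,0],0,1],[[0,0,0],0,1],[[0,0,0],0,1],[[0,0,0],0,1],[[0,0,0],0,1],[[0,0,0],0,1]]'
python3 -m inch '[[[0,0,0],0,1],[[0,0,-0.5],0,1],[[0,0,-0.8],0,1],[[0,0,-0.7],0,1],[[0,0,0],1,1],[[0,0,0],1,1],[[0,0,0],1,1],[[0,0,0],1,1],[[0,0,0],1,1],[[0,0,0],1,1]]'
python3 - <<'E'
from h import *
p=look("wrist",["tray","usb_stick","binder_clip","glue_stick"],"w2.png");look("side",["tray"])
for y in (34,-34):
    a=np.radians(85-90);x=472-np.sin(a)*y;yy=2+np.cos(a)*y;go(x,yy,124,85)
E
```

```text
t: 8.45
eef_pos: [466.3, -251.9, 4.6]
tcp_rot: [-3.142, -0.0, 2.446]
ft_force: [-0.5, 0.8, -0.4]
opening: 0.321
grip_force: 0.0
t: 9.7
eef_pos: [466.2, -251.8, 124.6]
tcp_rot: [-3.141, -0.0, 1.92]
ft_force: [-0.5, -0.2, -0.3]
opening: 0.217
grip_force: 30.0
tray pt [] mask [(0.79, (array([488. , -73.8], dtype=float32), 20.0, 67.4, 24.4))]
usb_stick pt [(0.83, array([ 467.5, -164.4]))] mask []
binder_clip pt [(0.58, array([590.3, -64.1]))] mask [(0.96, (array([581.9, -59.3], dtype=float32), 18.4, 42.3, 29.3))]
glue_stick pt [] mask []
tray pt [(0.92, array([468.2,   0.9]))] mask [(0.86, (array([470.3,   8.6], dtype=float32), 84.1, 157.8, 106.6))]
at [ 466.3 -251.9  124.6] yaw 110.2 shift [4.451 1.79  0.01 ] turn 5.04
at [ 466.3 -251.9  124.6] yaw 110.2 shift [3.426 1.308 0.01 ] turn 5.04
```

View pics/w2.png

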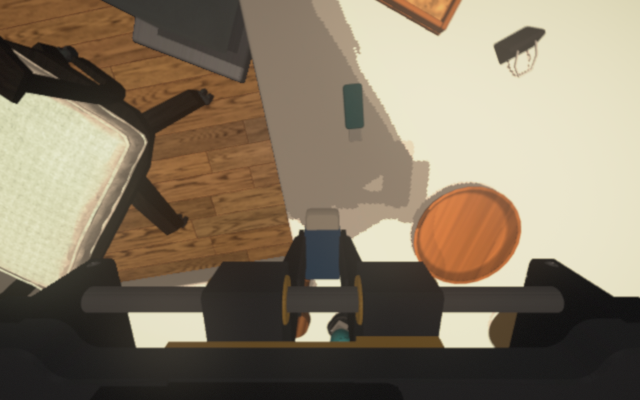

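The eraser is held squarely between the fingers (322,245); the clip sits at (520,45). Now I move to in front of the tray and look again.

```bash
python3 -m inch '[[[0,0,-0.8],1,1],[[0,0,-0.8],1,1],[[0,0,0],1,1],[[0,0,0],1,1],[[0,0,0],1,1],[[0.8,0,0],0,1],[[0.8,0,0],0,1],[[0.7,0,0],0,1],[[0,0,0],0,1],[[0,0,0],0,1]]'
python3 - <<'E'
from h import *
p=look("wrist",["tray","usb_stick","binder_clip","glue_stick","stand"],"w3.png");go(475,36,120,85)
E
```

```text
t: 11.55
eef_pos: [478.1, -114.7, 220.7]
tcp_rot: [3.141, 0.0, 1.487]
ft_force: [-0.0, -0.1, -0.5]
opening: 0.218
grip_force: 30.0
tray pt [(0.81, array([472.2,   5.8]))] mask [(0.63, (array([471.9,   4.6], dtype=float32), 84.4, 150.7, 101.6))]
usb_stick pt [(0.75, array([ 472.3, -165.3]))] mask [(0.54, (array([ 634.8, -234.7], dtype=float32), 145.9, 115.0, 93.9))]
binder_clip pt [(0.91, array([589.7, -63.6]))] mask [(0.69, (array([581.8, -56.9], dtype=float32), 41.9, 36.3, 23.2))]
glue_stick pt [(0.87, array([602.4,  52.7]))] mask [(0.85, (array([592. ,  42.5], dtype=float32), 35.0, 54.2, 25.1))]
stand pt [] mask []
at [ 477.9 -114.5  220.6] yaw 85.2 shift [ 2.495 -0.26   1.677] turn 0.03
```

View pics/w3.png

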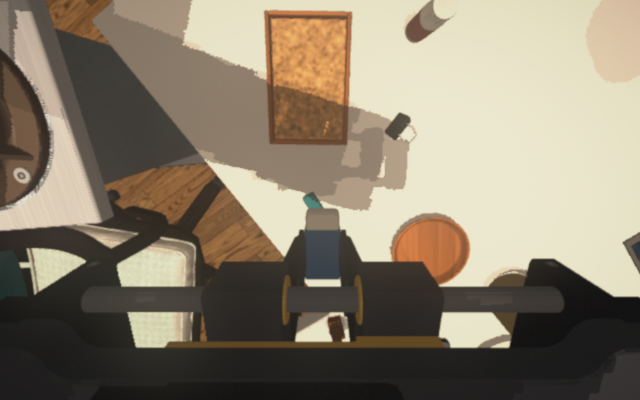

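The tray spans (265..350, 12..143), with the clip at (400,125) and the glue stick at (430,20). Next I place the eraser in the far half.

```bash
python3 -m inch '[[[0.85,-0.09,0],0.1,1],[[0.85,-0.09,0],0,1],[[0.85,-0.08,0],0,1],[[0,0,0.9],0,1],[[0,0,0.9],0,1],[[0,0,0.8],0,1],[[0,0,0.4],0,1],[[0,0,0.3],0,1],[[0,0,0],0,1],[[0,0,0],0,1]]'
python3 - <<'E'
from h import *
go(475,39,10,84.5)
E
```

```text
t: 13.35
eef_pos: [476.5, 39.4, 23.2]
tcp_rot: [3.141, 0.0, 1.478]
ft_force: [0.0, -0.5, -0.8]
opening: 0.217
grip_force: 30.0
at [476.5  39.4  23.2] yaw 84.7 shift [-0.009 -0.024  0.22 ] turn 0.03
```

```bash
python3 -m inch '[[[0,0,0.2],0,1],[[0,0,0],0,1],[[0,0,0],0,0.1],[[0,0,0],0,0.1],[[0,0,0],0,0.1],[[0,0,0],0,0.1],[[0,0,0],0,0.1],[[0,0,-0.8],0,0.1],[[0,0,-0.8],0,0],[[0,0,-0.4],0,-1]]'
python3 -m inch '[[[-0.72,0.97,0],0,-1],[[-0.71,0.97,0],0,-1],[[0,0,0],-1,-1],[[0,0,0],-1,-1],[[0,0,0],-1,-1],[[0,0,0],-1,-1],[[0,0,0],-1,-1],[[0,0,0],-1,-1],[[0,0,0],-1,-1],[[0,0,0],-1,-1]]'
python3 - <<'E'
from h import *
p=look("wrist",["eraser","tray","binder_clip","glue_stick","stand"]);look("side",["eraser","tray","binder_clip"],"s4.png");go(583,-57,40,132.5)
i=cv2.imread("pics/s4.png")[130:330,230:430];cv2.imwrite("pics/s4c.png",cv2.resize(i,None,fx=3,fy=3))
E
```

```text
t: 14.6
eef_pos: [476.6, 39.4, 132.9]
tcp_rot: [3.139, -0.0, 1.478]
ft_force: [-0.1, 0.9, -0.9]
opening: 0.553
grip_force: 0.0
t: 15.85
eef_pos: [569.3, -43.7, 130.5]
tcp_rot: [-3.141, -0.0, 2.179]
ft_force: [-0.2, -0.2, -0.7]
opening: 0.998
grip_force: 0.0
eraser pt [(0.71, array([478.1,  43.4]))] mask [(0.88, (array([476.9,  41.6], dtype=float32), 83.9, 44.6, 23.9))]
tray pt [(0.94, array([468.2,   3.6]))] mask [(0.74, (array([471.3,   5.3], dtype=float32), 84.1, 149.2, 100.1))]
binder_clip pt [(0.82, array([590.4, -64.1])), (0.35, array([606.4, 200.7]))] mask []
glue_stick pt [(0.94, array([602. ,  53.7])), (0.46, array([477.2,  43.1]))] mask [(0.91, (array([593.6,  49.4], dtype=float32), 13.8, 46.2, 24.1))]
stand pt [(0.6, array([606.2, 200.8]))] mask [(0.98, (array([608.5, 166.5], dtype=float32), 95.0, 96.6, 86.1))]
eraser pt [(0.52, array([478.1,  39.7]))] mask [(0.67, (array([476. ,  43.5], dtype=float32), 85.0, 48.5, 23.9))]
tray pt [(0.63, array([463.1,   7.1]))] mask [(0.73, (array([472.1,   9.5], dtype=float32), 84.9, 155.4, 101.6))]
binder_clip pt [(0.49, array([587. , -62.2]))] mask [(0.57, (array([582.4, -54.9], dtype=float32), 50.6, 35.8, 20.5))]
at [569.5 -43.8 130.6] yaw 124.7 shift [-0.309  0.06   1.511] turn -1.57
```

View pics/s4c.png

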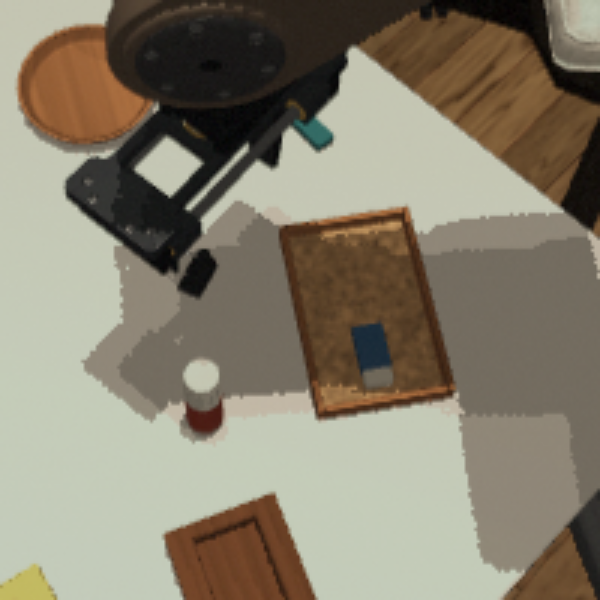

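The eraser lies flat in the tray's far half (crop 372,352); the clip is under the gripper at (197,272). Next I grasp the clip.

```bash
python3 -m inch '[[[-0.31,0.06,0],0,-1],[[0,0,0.3],-1,-1],[[0,0,0.5],-0.5,-1],[[0,0,0.5],0,-1],[[0,0,0.5],0,-1],[[0,0,0.2],0,-1],[[0,0,0],0,-1],[[0,0,0],0,-1],[[0,0,0],0,-1],[[0,0,0],0,-1]]'
python3 - <<'E'
from h import *
go(583,-57,4.5,132.5)
E
```

```text
t: 18.0
eef_pos: [583.3, -57.0, 11.3]
tcp_rot: [3.141, 0.001, 2.307]
ft_force: [0.3, -0.3, -0.6]
opening: 1.0
grip_force: 0.0
at [583.3 -57.   11.3] yaw 132.2 shift [ 0.004 -0.003  0.113] turn -0.07
```

```bash
python3 -m inch '[[[0,0,0.11],0,-1],[[0,0,0],0,1],[[0,0,0],0,1],[[0,0,0],0,1],[[0,0,0],0,1],[[0,0,0],0,1],[[0,0,0],0,1],[[0,0,0],0,1],[[0,0,-0.2],0,1],[[0,0,-0.3],0,1]]'
python3 -m inch '[[[0,0,-0.6],0,1],[[0,0,-0.7],1,1],[[0,0,0],1,1],[[0,0,0],1,1],[[0,0,0],1,1],[[0,0,0],1,1],[[0,0,0],1,1],[[0,0,0],1,1],[[0,0,0],1,1],[[0,0,0],1,1]]'
python3 - <<'E'
from h import *
go(469,-29,60,84.5)
look("wrist",["binder_clip","glue_stick","stand"],"w5.png")
E
```

```text
t: 19.25
eef_pos: [582.9, -57.0, 34.9]
tcp_rot: [-3.141, -0.0, 2.307]
ft_force: [0.8, 0.6, -0.0]
opening: 0.33
grip_force: 30.0
t: 20.5
eef_pos: [583.1, -57.0, 113.5]
tcp_rot: [3.14, 0.0, 1.519]
ft_force: [0.3, 0.2, 0.4]
opening: 0.332
grip_force: 30.0
at [583.1 -57.  113.5] yaw 87.0 shift [ 0.367 -1.925  0.889] turn 0.5
binder_clip pt [(0.89, array([ 583.5, -129.5]))] mask [(0.74, (array([ 580. , -120.8], dtype=float32), 88.5, 66.1, 53.5))]
glue_stick pt [(0.79, array([604.3,  52. ]))] mask [(0.61, (array([603.9,  49.1], dtype=float32), 67.3, 29.7, 23.3))]
stand pt [] mask []
```

View pics/w5.png

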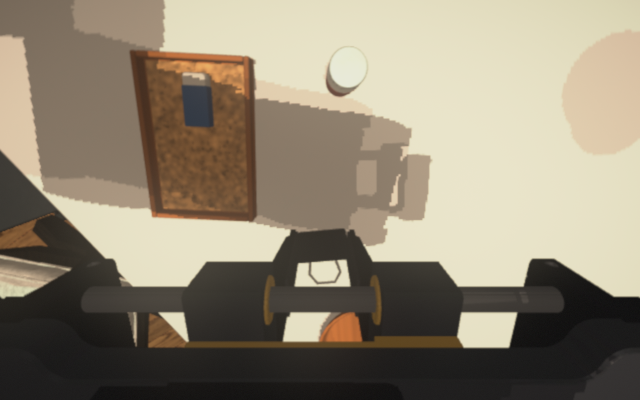

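The clip is held with its handle towards the robot's right (325,270), and the eraser is in the tray (197,100). Next I place the clip in the near half.

```bash
python3 -m inch '[[[0.22,-0.96,0],0,1],[[0.21,-0.96,0],0,1],[[0,0,0],0.5,1],[[0,0,0.5],0,1],[[0,0,0.6],0,1],[[0,0,0.4],0,1],[[0,0,0],0,1],[[0,0,0],0,1],[[0,0,0],0,1],[[0,0,0],0,1]]'
python3 - <<'E'
from h import *
go(469.3,-25,10.5,84.5)
E
```

```text
t: 22.1
eef_pos: [469.6, -25.6, 22.7]
tcp_rot: [3.14, 0.0, 1.478]
ft_force: [-0.5, -0.1, -0.5]
opening: 0.333
grip_force: 30.0
at [469.6 -25.6  22.7] yaw 84.7 shift [ 0.01  -0.005  0.204] turn 0.03
```

```bash
python3 -m inch '[[[0,0,0.2],0,1],[[0,0,0],0,1],[[0,0,0],0,-0.1],[[0,0,0],0,-0.1],[[0,0,0],0,-0.1],[[0,0,0],0,-0.1],[[0,0,-0.6],0,-0.1],[[0,0,-0.7],0,-0.1],[[0,0,-0.4],0,-1],[[0,0,0],0,-1]]'
python3 -m inch '[[[-0.76,0.05,0],0,-1],[[-0.76,0.05,0],0,-1],[[-0.75,0.05,0],0,-1],[[0,0,0],-1,-1],[[0,0,0],-1,-1],[[0,0,0],-1,-1],[[0,0,0],-1,-1],[[0,0,0],-1,-1],[[0,0,0],-1,-1],[[0,0,0],0,-1]]'
python3 - <<'E'
from h import *
go(466,-162,30,115)
look("wrist",["eraser","binder_clip","tray","usb_stick"],"w6.png")
look("side",["binder_clip","usb_stick"])
E
```

```text
t: 23.35
eef_pos: [469.9, -25.6, 113.4]
tcp_rot: [3.138, 0.0, 1.478]
ft_force: [-0.5, -0.4, 0.3]
opening: 0.706
grip_force: 0.0
t: 24.6
eef_pos: [465.2, -161.8, 111.0]
tcp_rot: [-3.141, -0.001, 2.001]
ft_force: [0.2, 0.3, -0.0]
opening: 1.001
grip_force: 0.0
at [ 465.2 -161.8  111. ] yaw 114.6 shift [-0.01   0.013  1.35 ] turn -0.07
eraser pt [] mask [(0.73, (array([616.4,  59.6], dtype=float32), 40.1, 70.1, 31.4))]
binder_clip pt [(0.63, array([471.4, -34.5]))] mask [(0.98, (array([470.7, -35.3], dtype=float32), 91.0, 37.9, 35.9))]
tray pt [(0.73, array([472.4,   4.3]))] mask [(0.82, (array([469.9,  -7.7], dtype=float32), 84.4, 126.7, 99.9))]
usb_stick pt [(0.94, array([ 466.9, -162.2]))] mask []
binder_clip pt [(0.43, array([463.4, -37.8]))] mask [(0.46, (array([468.9, -23.2], dtype=float32), 1.8, 34.6, 19.6))]
usb_stick pt [(0.65, array([ 473.3, -151.4]))] mask [(0.61, (array([ 624.2, -242.3], dtype=float32), 79.0, 112.3, 111.5))]
```

View pics/w6.png

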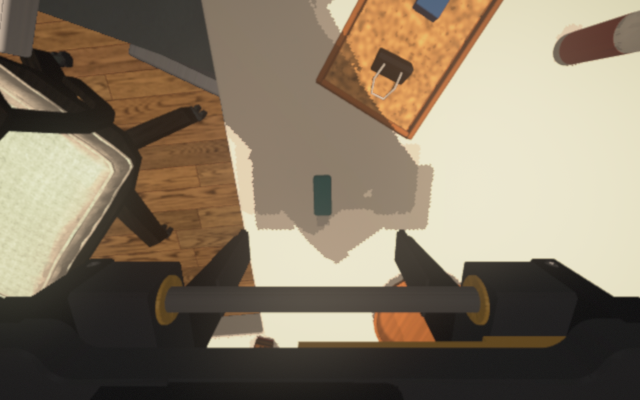

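The clip lies flat in the near half (390,65), and the stick (322,195) is aligned with the open fingers. Next I grasp it and carry it to the dish.

```bash
python3 -m inch '[[[0,0,0.6],0,-1],[[0,0,0.6],0,-1],[[0,0,0.4],0,-1],[[0,0,0.18],0,-1],[[0,0,0],0,-1],[[0,0,0],0,1],[[0,0,0],0,1],[[0,0,0],0,1],[[0,0,0],0,1],[[0,0,0],0,1]]'
python3 -m inch '[[[0,0,0],0,1],[[0,0,0],0,1],[[0,0,0],0,1],[[0,0,-0.3],0,1],[[0,0,-0.7],0,1],[[-0.56,0.5,0],0,1],[[-0.56,0.5,0],0,1],[[-0.56,0.49,0],0,1],[[-0.55,0.49,0],0,1],[[0,0,0],0,1]]'
python3 - <<'E'
from h import *
go(629,-234,9,114.6)
look("wrist",["dish","usb_stick","rubber_stamp"]);look("side",["dish","usb_stick"])
E
```

```text
t: 26.55
eef_pos: [465.5, -162.0, 5.3]
tcp_rot: [3.142, 0.0, 2.001]
ft_force: [-0.6, 0.1, 1.0]
opening: 0.528
grip_force: 0.0
t: 27.8
eef_pos: [631.0, -234.9, 64.6]
tcp_rot: [3.141, 0.001, 2.001]
ft_force: [-1.0, 0.2, -0.6]
opening: 0.177
grip_force: 30.0
at [ 631.  -234.9   64.6] yaw 114.7 shift [ 0.028 -0.025  0.927] turn 0.01
dish pt [(0.91, array([ 626.4, -241.3]))] mask [(0.71, (array([ 621.7, -230.9], dtype=float32), 24.6, 112.5, 91.2))]
usb_stick pt [(0.82, array([ 647.2, -260.5]))] mask [(0.85, (array([ 643.9, -260.8], dtype=float32), 114.6, 70.8, 23.8))]
rubber_stamp pt [(0.6, array([ 479.5, -368.1]))] mask [(0.84, (array([ 517., -299.], dtype=float32), 144.3, 24.2, 14.4))]
dish pt [(0.97, array([ 641.1, -243.4])), (0.25, array([597.9, 200.9]))] mask [(0.68, (array([ 625.2, -234.7], dtype=float32), 0.1, 111.5, 107.6))]
usb_stick pt [(0.65, array([ 630.1, -270.3]))] mask [(0.47, (array([ 624.1, -263.1], dtype=float32), 116.2, 39.8, 18.2))]
```

```bash
python3 -m inch '[[[0,0,0.5],0,1],[[0,0,0.3],0,1],[[0,0,0.1],0,1],[[0,0,0],0,1],[[0,0,0],0,1],[[0,0,0],0,0.4],[[0,0,0],0,0.4],[[0,0,0],0,0.4],[[0,0,-0.5],0,0.4],[[0,0,-0.9],0,0.2]]'
python3 -m inch '[[[0,0,-0.9],0,-1],[[0,0,-0.8],0,-1],[[0.7,0.26,0],0,-1],[[0.7,0.26,0],0,-1],[[0.7,0.26,0],0,-1],[[0.7,0.26,0],0,-1],[[0,0,0],0,-1],[[0,0,0],0,-1],[[0,0,0],0,-1],[[0,0,0],0,-1]]'
python3 - <<'E'
from h import *
look("wrist",["glue_stick","stand"],"w7.png");p=look("side",["usb_stick","glue_stick","stand","dish"],"s7.png")
go(604,51,130)
i=cv2.imread("pics/s7.png")[130:250,200:360];cv2.imwrite("pics/s7c.png",cv2.resize(i,None,fx=4,fy=4))
E
```

```text
t: 29.65
eef_pos: [628.4, -233.6, 94.4]
tcp_rot: [-3.139, -0.003, 2.001]
ft_force: [0.9, -0.1, 0.8]
opening: 0.356
grip_force: 0.0
t: 30.9
eef_pos: [615.9, -56.2, 197.1]
tcp_rot: [-3.141, 0.0, 2.0]
ft_force: [0.8, 0.1, 0.2]
opening: 1.002
grip_force: 0.0
glue_stick pt [(0.68, array([604.9,  52.9]))] mask [(0.57, (array([602.6,  49.6], dtype=float32), 50.4, 30.1, 23.4))]
stand pt [] mask [(0.96, (array([617.9, 133.2], dtype=float32), 24.6, 89.4, 43.6))]
usb_stick pt [(0.62, array([ 629.3, -233.4]))] mask []
glue_stick pt [(0.63, array([613.9,  51.8]))] mask [(0.78, (array([607.5,  68.4], dtype=float32), 75.8, 51.3, 23.6))]
stand pt [(0.74, array([607.2, 199.1]))] mask [(0.81, (array([606.2, 203. ], dtype=float32), 95.6, 152.3, 81.6))]
dish pt [(0.76, array([ 628.3, -236.9]))] mask [(0.5, (array([ 652.5, -223.1], dtype=float32), 112.6, 32.8, 26.1))]
at [615.9 -55.2 197.2] yaw 114.7 shift [1.692 0.559 1.12 ] turn None
```

View pics/w7.png

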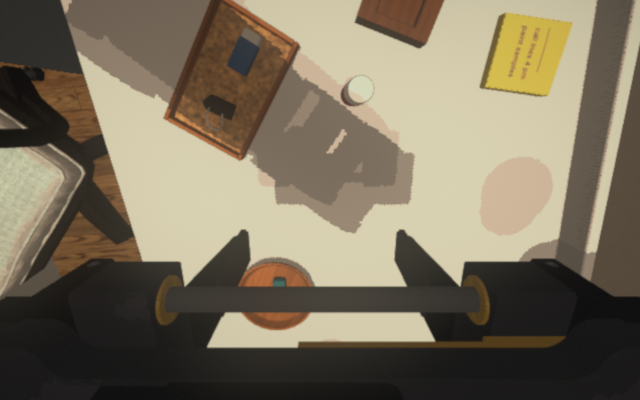

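View pics/s7c.png

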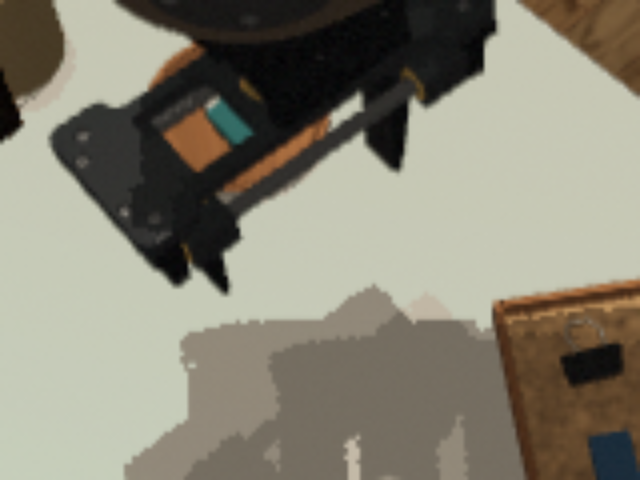

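The stick is in the dish, seen through the gripper frame (crop 230,120), and the glue stick top is at (358,90). I now move over it and lower.

```bash
python3 -m inch '[[[0.85,0.28,0],0,-1],[[0.84,0.28,0],0,-1],[[0,0,0],0,-1],[[0,0,0.9],0,-1],[[0,0,0],0,-1],[[0,0,0],0,-1],[[0,0,0],0,-1],[[0,0,0],0,-1],[[0,0,0],0,-1],[[0,0,0],0,-1]]'
python3 - <<'E'
from h import *
go(604,51.5,32)
look("wrist",["stand"])
E
```

```text
t: 32.85
eef_pos: [604.2, 50.9, 143.4]
tcp_rot: [3.141, 0.0, 2.001]
ft_force: [0.1, 0.0, -0.9]
opening: 0.999
grip_force: 0.0
at [604.2  50.9 143.4] yaw 114.7 shift [1.100e-02 1.000e-03 1.857e+00] turn None
stand pt [(0.96, array([605.5, 200.1]))] mask [(0.62, (array([607.8, 191.9], dtype=float32), 95.6, 132.7, 81.4))]
```

```bash
python3 -m inch '[[[0,0,0.6],0,-1],[[0,0,0.6],0,-1],[[0,0,0.45],0,-1],[[0,0,0.2],0,-1],[[0,0,0],0,-1],[[0,0,0],0,1],[[0,0,0],0,1],[[0,0,0],0,1],[[0,0,0],0,1],[[0,0,0],0,1]]'
python3 -m inch '[[[0,0,0],0,1],[[0,0,0],0,1],[[0,0,-0.4],0,1],[[0,0,-0.6],0,1],[[0.47,0.21,0],0,1],[[0.47,0.21,0],0,1],[[0.47,0.21,0],0,1],[[0.47,0.21,0],0,1],[[0.47,0.21,0],0,1],[[0.47,0.22,0],0,1]]'
python3 -m inch '[[[0,0,0],0,1],[[0,0,0],0,1],[[0,0,0],0,1],[[0,0,0],0,1],[[0,0,0],0,1],[[0,0,0],0,1],[[0,0,0],0,1],[[0,0,0],0,1],[[0,0,0],0,1],[[0,0,0],0,1]]'
python3 - <<'E'
from h import *
go(602.5,236.5,42)
look("side",["stand","glue_stick"],"s8.png")
i=cv2.imread("pics/s8.png")[200:400,230:430];cv2.imwrite("pics/s8c.png",cv2.resize(i,None,fx=3,fy=3))
E
```

```text
t: 34.25
eef_pos: [604.2, 50.9, 32.3]
tcp_rot: [3.142, 0.0, 2.001]
ft_force: [-0.8, -0.5, -0.4]
opening: 0.532
grip_force: 0.0
t: 35.5
eef_pos: [602.6, 237.4, 92.1]
tcp_rot: [-3.141, 0.0, 2.001]
ft_force: [-0.4, -0.8, -1.1]
opening: 0.271
grip_force: 30.0
t: 36.75
eef_pos: [602.7, 236.5, 92.2]
tcp_rot: [-3.142, 0.0, 2.001]
ft_force: [0.1, -0.8, -0.7]
opening: 0.269
grip_force: 30.0
at [602.7 236.5  92.2] yaw 114.7 shift [ 0.002 -0.003  0.836] turn None
stand pt [] mask [(0.63, (array([640.2, 234.9], dtype=float32), 114.8, 37.8, 15.6))]
glue_stick pt [(0.64, array([468.9,   0.9])), (0.55, array([467.3, -34.5]))] mask []
```

View pics/s8c.png

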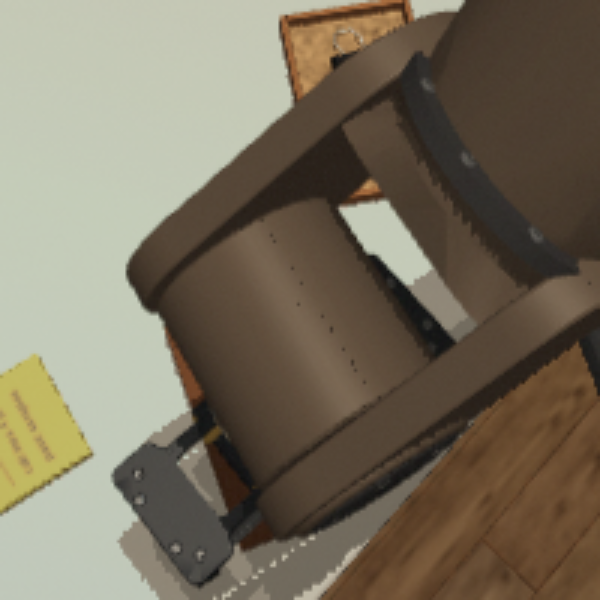

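The side view is blocked by the arm, so I rely on the measured positions. I'm lowering and checking the force and height.

```bash
python3 -m inch '[[[0,0,0.3],0,1],[[0,0,0.3],0,1],[[0,0,0.1],0,1],[[0,0,0.08],0,1],[[0,0,0.04],0,1],[[0,0,0],0,1],[[0,0,0],0,1],[[0,0,0],0,1],[[0,0,0],0,1],[[0,0,0],0,1]]'
```

```text
t: 38.25
eef_pos: [602.0, 235.9, 45.2]
tcp_rot: [-3.14, 0.0, 2.002]
ft_force: [-12.8, -4.6, 32.6]
opening: 0.269
grip_force: 30.0
```

```bash
python3 - <<'E'
from h import *
a=eyes.read_camera("wrist")["pixels"];b=eyes.read_camera("top")["pixels"][130:230,180:340]
b=cv2.resize(b,(640,400));i=np.vstack([a[:360],b])[:,:,::-1]
cv2.imwrite("pics/w9.png",cv2.resize(i,None,fx=.78,fy=.78)); print(env.state()["ft_force"])
E
```

```text
[-11.39030146  -6.61011447  32.45354919]
```

View pics/w9.png

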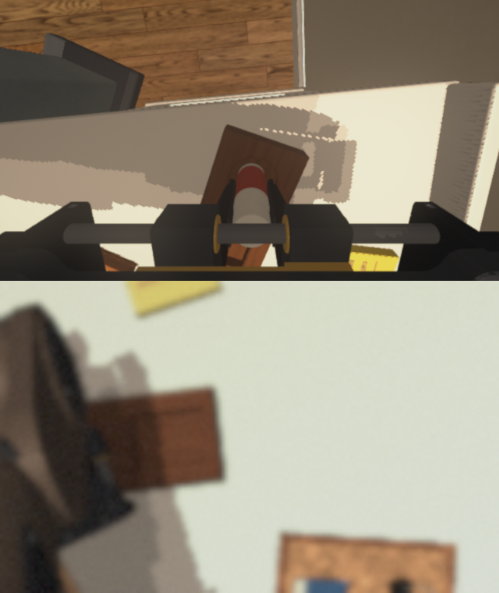

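```bash
python3 - <<'E'
from h import *
p=eyes.read_camera("wrist");s=env.state()
E=np.array(p["extrinsics"]);w=s["tcp_rot"][2];tx=np.array([np.cos(w),np.sin(w)])
def proj(P): c=E[:3,:3]@P+E[:3,3];return (p["cy"]+p["fy"]*c[1]/c[2]).round(1),(p["cx"]+p["fx"]*c[0]/c[2]).round(1)
for h in (0,5,10,13,24,30): print(h,proj(np.r_[s["eef_pos"][:2]+13*tx,h]))
for q in eyes.cut_out("glue_stick",p)[:2]:
    v,u=np.where(q["mask"]);print(q["score"],v.min(),v.max(),u[v==v.min()].mean(),q["centre"])
print("stand",[(q["score"],ray(p,q["centre"],0)) for q in eyes.spot_point("stand",p)])
a=p["pixels"]
print(a[196:226:2,320].tolist())
a=a[170:290,220:420,::-1];cv2.imwrite("pics/w10.png",cv2.resize(a,None,fx=4,fy=4,interpolation=2))
E
```

```text
0 (np.float64(204.5), np.float64(322.0))
5 (np.float64(206.5), np.float64(322.0))
10 (np.float64(208.5), np.float64(322.0))
13 (np.float64(209.8), np.float64(321.9))
24 (np.float64(214.9), np.float64(321.9))
30 (np.float64(217.9), np.float64(321.9))
0.77 209 316 323.0 [253.0, 321.0]
stand []
[[68, 46, 34], [67, 45, 33], [67, 45, 34], [65, 44, 33], [70, 47, 34], [70, 46, 33], [73, 51, 39], [103, 91, 78], [96, 69, 59], [89, 44, 34], [89, 42, 33], [90, 43, 34], [88, 41, 32], [89, 42, 32], [89, 42, 32]]
```

View pics/w10.png

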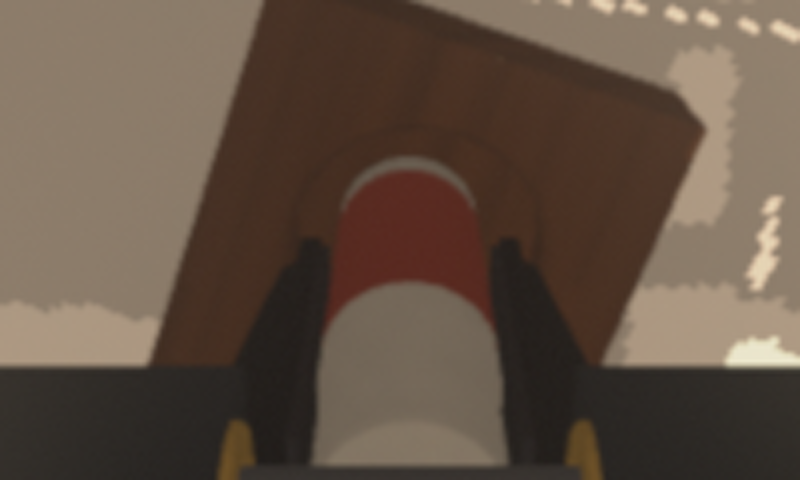

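The crop shows the glue stick's foot well inside the round recess (arc around (415,190) in the crop), with its base near the floor height. Release and go to the stamp.

```bash
python3 -m inch '[[[0,0,-0.04],0,1],[[0,0,0],0,1],[[0,0,0],0,0.3],[[0,0,0],0,0.1],[[0,0,0],0,-0.2],[[0,0,0],0,-0.4],[[0,0,0],0,-0.4],[[0,0,-0.6],0,-0.4],[[0,0,-0.9],0,-0.4],[[0,0,-0.9],0,-0.4]]'
python3 -m inch '[[[0,0,-0.5],0,-1],[[0,0,0],0,-1],[[-0.63,-0.54,0],0,-1],[[-0.63,-0.54,0],0,-1],[[-0.63,-0.54,0],0,-1],[[-0.63,-0.54,0],0,-1],[[-0.63,-0.54,0],0,-1],[[-0.63,-0.54,0],0,-1],[[-0.63,-0.54,0],0,-1],[[-0.63,-0.54,0],0,-1]]'
python3 -m inch '[[[-0.63,-0.54,0],0,-1],[[-0.63,-0.54,0],0,-1],[[-0.63,-0.54,0],0,-1],[[-0.63,-0.54,0],0,-1],[[0,0,0],1,-1],[[0,0,0],1,-1],[[0,0,0],1,-1],[[0,0,0],1,-1],[[0,0,0],1,-1],[[0,0,0],1,-1]]'
python3 -m inch '[[[0,0,0],1,-1],[[0,0,0],1,-1],[[0,0,0],1,-1],[[0,0,0],1,-1],[[0,0,0],1,-1],[[0,0,0],1,-1],[[0,0,0],1,-1],[[0,0,0],1,-1],[[0,0,0],1,-1],[[0,0,0],1,-1]]'
python3 -m inch '[[[0,0,0],1,-1],[[0,0,0],1,-1],[[0,0,0],0,-1],[[0,0,0],0,-1],[[0,0,0],0,-1],[[0,0,0],0,-1],[[0,0,0],0,-1],[[0,0,0],0,-1],[[0,0,0],0,-1],[[0,0,0],0,-1]]'
python3 - <<'E'
from h import *
p=look("wrist",["rubber_stamp"],"w11.png")
p=look("side",["glue_stick","stand","rubber_stamp","usb_stick","eraser","binder_clip"],"s11.png")
go(479,-362,150)
E
```

```text
t: 39.75
eef_pos: [602.6, 236.4, 190.9]
tcp_rot: [-3.141, 0.0, 2.001]
ft_force: [1.1, 0.1, 0.1]
opening: 0.697
grip_force: 0.0
t: 41.0
eef_pos: [492.4, -147.8, 218.3]
tcp_rot: [-3.14, -0.001, 2.001]
ft_force: [0.8, 0.4, 0.8]
opening: 0.999
grip_force: 0.0
t: 42.25
eef_pos: [438.4, -337.7, 218.0]
tcp_rot: [-3.14, -0.001, 1.475]
ft_force: [0.7, -0.1, 0.2]
opening: 1.002
grip_force: 0.0
t: 43.5
eef_pos: [438.4, -337.7, 218.1]
tcp_rot: [-3.14, 0.0, 0.602]
ft_force: [0.4, -0.1, -0.4]
opening: 1.001
grip_force: 0.0
t: 44.75
eef_pos: [438.8, -338.0, 219.4]
tcp_rot: [3.142, 0.0, 0.431]
ft_force: [0.2, 0.1, -0.2]
opening: 1.003
grip_force: 0.0
rubber_stamp pt [(0.67, array([ 478.6, -369.2]))] mask [(0.76, (array([ 480.9, -362.1], dtype=float32), 98.3, 38.8, 30.7))]
glue_stick pt [(0.56, array([600. , 238.3]))] mask [(0.81, (array([604.1, 242.7], dtype=float32), 74.2, 34.0, 23.3))]
stand pt [(0.67, array([606.4, 199.3]))] mask [(0.94, (array([606.7, 202.1], dtype=float32), 95.4, 153.3, 82.2))]
rubber_stamp pt [] mask [(0.61, (array([ 487.2, -335. ], dtype=float32), 74.7, 83.5, 27.0))]
usb_stick pt [(0.69, array([ 629.4, -244.4]))] mask []
eraser pt [(0.49, array([473.1,  36.4]))] mask [(0.51, (array([476.3,  42.6], dtype=float32), 85.0, 47.4, 24.6))]
binder_clip pt [(0.45, array([465.8, -32.5]))] mask [(0.56, (array([466.6, -23.5], dtype=float32), 9.5, 36.4, 21.7))]
at [ 438.7 -338.   219.4] yaw 24.7 shift [0.443 0.643 1.157] turn None
```

```bash
python3 - <<'E'
import cv2,numpy as np
w=cv2.imread("pics/w11.png");s=cv2.imread("pics/s11.png")
from h import *
p=eyes.read_camera("wrist")
E=np.array(p["extrinsics"]);c=E[:3,:3]@np.array([480,-368,20])+E[:3,3];u,v=int(p["cx"]+p["fx"]*c[0]/c[2]),int(p["cy"]+p["fy"]*c[1]/c[2])
v0,u0=max(0,v-60),max(0,u-60);a=cv2.resize(w[v0:v0+120,u0:u0+120],(400,400),interpolation=2);print("crop origin",v0,u0,3.333)
b=cv2.resize(s[120:400,200:400],(400,560),interpolation=2)
o=np.zeros((560,800,3),np.uint8);o[:400,:400]=a;o[:,400:]=b;cv2.imwrite("pics/m12.png",o)
E
```

```text
crop origin 99 296 3.333
```

View pics/m12.png

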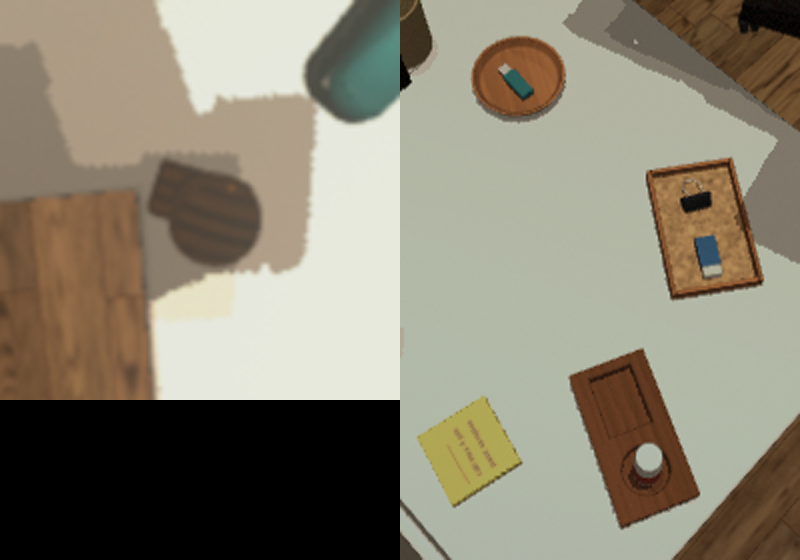

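The mosaic shows the eraser and clip flat in the tray, the stick in the dish, and the glue stick upright in the round recess. The stamp's base corner is at crop (168,160), its edges run to (150,212) and (205,170), and the handle disc is centred at (215,220).

```bash
python3 - <<'E'
from h import *
p=eyes.read_camera("wrist")
f=lambda x,y,z: ray(p,(99+y/3.333,296+x/3.333),z)[:2]
A,B,C=f(168,160,13),f(150,212,13),f(205,170,13)
for q in (B,C): print(np.linalg.norm(q-A).round(1),np.degrees(np.arctan2(*(q-A)[::-1])).round(1))
print("corners",A,B,"handle",f(215,220,55),f(215,220,65)); print("B->A mid",(A+B)/2)
for z in (55,60): go(*f(215,220,60),z-28)
E
```

```text
21.5 -173.3
15.1 -80.2
corners [ 488.14855305 -350.55850989] [ 466.81678612 -353.05466956] handle [ 479.19607401 -369.63376864] [ 480.26173095 -367.65522457]
B->A mid [ 477.48266959 -351.80658973]
at [ 438.7 -338.   219.5] yaw 24.7 shift [0.408 0.748 3.208] turn None
at [ 438.7 -338.   219.5] yaw 24.7 shift [0.408 0.748 3.125] turn None
```

```bash
python3 -m inch '[[[0.4,0.76,0],0,-0.3],[[0,0,0],1,-0.3],[[0,0,0],1,-0.3],[[0,0,0],1,-0.3],[[0,0,0],1,-0.3],[[0,0,0],1,-0.3],[[0,0,0],1,-0.3],[[0,0,0.5],1,-0.3],[[0,0,0.5],1,-0.3],[[0,0,0.5],1,-0.3]]'
python3 -m inch '[[[0,0,0],0,-0.3],[[0,0,0],0,-0.3],[[0,0,0],0,-0.3],[[0,0,0],0,-0.3],[[0,0,0],0,-0.3],[[0,0,0],0,-0.3],[[0,0,0],0,-0.3],[[0,0,0],0,-0.3],[[0,0,0],0,-0.3],[[0,0,0],0,-0.3]]'
python3 - <<'E'
from h import *
go(479.7,-369.5,31,-20)
p=look("side",["rubber_stamp"]);p=look("top",["rubber_stamp"]);p=look("wrist",["stapler"])
E
```

```text
t: 46.9
eef_pos: [479.6, -369.5, 128.6]
tcp_rot: [3.141, -0.0, -0.358]
ft_force: [0.3, 0.6, -0.9]
opening: 0.649
grip_force: 0.0
t: 48.15
eef_pos: [479.6, -369.4, 129.4]
tcp_rot: [3.142, -0.0, -0.355]
ft_force: [0.5, -0.2, -1.0]
opening: 0.653
grip_force: 0.0
at [ 479.6 -369.4  129.4] yaw -20.3 shift [0.002 0.    1.64 ] turn -0.07
rubber_stamp pt [(0.71, array([606.5, 207.7])), (0.54, array([ 472.9, -365.2]))] mask [(0.77, (array([ 487.4, -335. ], dtype=float32), 77.2, 83.6, 29.9))]
rubber_stamp pt [] mask []
stapler pt [(0.74, array([ 599.8, -414.7]))] mask [(0.83, (array([ 587.2, -410.5], dtype=float32), 167.4, 109.1, 32.2))]
```

```bash
python3 -m inch '[[[0,0,0.5],0,-0.3],[[0,0,0.5],0,-0.3],[[0,0,0.4],0,-0.3],[[0,0,0.23],0,-0.3],[[0,0,0],0,-0.3],[[0,0,0],0,-0.3],[[0,0,0],0,1],[[0,0,0],0,1],[[0,0,0],0,1],[[0,0,0],0,1]]'
python3 -m inch '[[[0,0,0],0,1],[[0,0,0],0,1],[[0,0,0],0,1],[[0,0,-0.2],0,1],[[0,0,-0.4],0,1],[[0,0,-0.5],0,1],[[0,0,-0.4],0,1],[[0,0,0],0,1],[[0,0,0],0,1],[[0,0,0],0,1]]'
python3 - <<'E'
from h import *
go(609,167,121,-22.3)
E
```

```text
t: 49.85
eef_pos: [479.6, -369.5, 31.8]
tcp_rot: [3.141, -0.0, -0.355]
ft_force: [-0.8, 0.4, 3.0]
opening: 0.316
grip_force: 30.0
t: 51.1
eef_pos: [479.2, -369.2, 120.7]
tcp_rot: [-3.141, 0.001, -0.355]
ft_force: [-0.1, -0.5, -1.2]
opening: 0.318
grip_force: 30.0
at [ 479.2 -369.2  120.7] yaw -20.3 shift [-1.078e+00 -9.131e+00  1.000e-03] turn 0.39
```

```bash
python3 -m inch '[[[-0.04,-0.33,0],0.4,1],[[-0.08,-0.65,0],0,1],[[-0.08,-0.65,0],0,1],[[-0.08,-0.65,0],0,1],[[-0.08,-0.65,0],0,1],[[-0.08,-0.65,0],0,1],[[-0.08,-0.65,0],0,1],[[-0.08,-0.65,0],0,1],[[-0.08,-0.65,0],0,1],[[-0.08,-0.65,0],0,1]]'
python3 -m inch '[[[-0.08,-0.65,0],0,1],[[-0.08,-0.65,0],0,1],[[-0.07,-0.65,0],0,1],[[-0.07,-0.65,0],0,1],[[-0.04,-0.35,0],0,1],[[0,0,0],0,1],[[0,0,0],0,1],[[0,0,0],0,1],[[0,0,0],0,1],[[0,0,0],0,1]]'
python3 - <<'E'
from h import *
go(609,167,42.5,-22.3)
p=look("side",["stand","glue_stick","rubber_stamp"])
E
```

```text
t: 52.35
eef_pos: [577.6, -7.7, 120.8]
tcp_rot: [3.141, 0.001, -0.39]
ft_force: [0.2, -0.2, -0.3]
opening: 0.316
grip_force: 30.0
t: 53.6
eef_pos: [626.1, 162.1, 121.7]
tcp_rot: [3.142, -0.0, -0.39]
ft_force: [-0.2, 0.6, -0.4]
opening: 0.317
grip_force: 30.0
at [626.1 162.1 121.7] yaw -22.4 shift [-0.294  0.033  1.32 ] turn -0.01
stand pt [(0.6, array([602.8, 205.6]))] mask [(0.56, (array([605.1, 216.7], dtype=float32), 95.5, 123.6, 79.9))]
glue_stick pt [(0.6, array([606.7, 236. ]))] mask [(0.48, (array([604.1, 242.7], dtype=float32), 74.2, 34.0, 23.3))]
rubber_stamp pt [] mask []
```

```bash
python3 -m inch '[[[-0.29,0.03,0],0,1],[[0,0,0],0,1],[[0,0,0],0,1],[[0,0,0.4],0,1],[[0,0,0.4],0,1],[[0,0,0.2],0,1],[[0,0,0.15],0,1],[[0,0,0.1],0,1],[[0,0,0],0,1],[[0,0,0],0,1]]'
python3 - <<'E'
from h import *
go(609,167,42.5,-22.3);print(env.state()["ft_force"])
E
```

```text
t: 55.2
eef_pos: [609.5, 167.5, 47.1]
tcp_rot: [-3.141, -0.001, -0.39]
ft_force: [0.6, 0.1, 0.6]
opening: 0.315
grip_force: 30.0
at [609.5 167.5  47.1] yaw -22.3 shift [-0.005  0.011  0.077] turn -0.01
[0.64420665 0.06699124 0.60295083]
```

```bash
python3 -m inch '[[[0,0,0.02],0,1],[[0,0,0.02],0,1],[[0,0,0.02],0,1],[[0,0,0],0,1],[[0,0,0],0,1],[[0,0,0],0,1],[[0,0,0],0,1],[[0,0,0],0,1],[[0,0,0],0,1],[[0,0,0],0,1]]'
```

```text
t: 56.45
eef_pos: [609.3, 167.4, 43.0]
tcp_rot: [3.142, -0.0, -0.39]
ft_force: [-0.3, 0.5, 0.6]
opening: 0.316
grip_force: 30.0
```

```bash
python3 -m inch '[[[0,0,0.02],0,1],[[0,0,0],0,1],[[0,0,0],0,0.2],[[0,0,0],0,0],[[0,0,0],0,-0.1],[[0,0,0],0,-0.1],[[0,0,0],0,-0.1],[[0,0,-0.3],0,-0.1],[[0,0,-0.7],0,-0.1],[[0,0,-0.9],0,-0.1]]'
python3 -m inch '[[[0,0,-0.9],0,-0.1],[[0,0.9,0],0,-0.1],[[0,0.9,0],0,-0.1],[[0,0.9,0],0,-0.1],[[0,0.9,0],0,-0.1],[[0,0.9,0],0,-0.1],[[0,0.9,0],0,-0.1],[[0,0,0],0,-0.1],[[0,0,0],0,-0.1],[[0,0,0],0,-0.1]]'
python3 - <<'E'
from h import *
for c in ("side","top"):
    print(c);p=look(c,["stand","glue_stick","rubber_stamp","eraser","binder_clip","usb_stick","stapler"],c+"13.png")
E
ls pics | wc -l
```

```text
t: 57.7
eef_pos: [608.9, 167.4, 157.5]
tcp_rot: [3.141, 0.001, -0.39]
ft_force: [1.0, 0.4, -0.1]
opening: 0.55
grip_force: 0.0
t: 58.95
eef_pos: [486.5, -131.2, 210.2]
tcp_rot: [-3.142, -0.001, -0.388]
ft_force: [0.6, 0.3, -0.0]
opening: 0.549
grip_force: 0.0
side
stand pt [(0.93, array([599.7, 202.8])), (0.44, array([ 636.6, -241. ]))] mask [(0.6, (array([607.6, 202.2], dtype=float32), 95.5, 152.9, 85.1))]
glue_stick pt [(0.83, array([602. , 229.5]))] mask [(0.68, (array([604.1, 242.7], dtype=float32), 74.2, 34.0, 23.3))]
rubber_stamp pt [(0.88, array([607.7, 168.7])), (0.37, array([ 636.4, -238.3]))] mask [(0.53, (array([607.3, 177.1], dtype=float32), 99.2, 41.0, 27.8))]
eraser pt [(0.81, array([473.1,  34.5])), (0.72, array([603.8, 207.9]))] mask [(0.72, (array([476.5,  42.8], dtype=float32), 83.1, 50.3, 25.1))]
binder_clip pt [(0.66, array([469.1, -30.3]))] mask [(0.71, (array([467.1, -23.4], dtype=float32), 179.7, 34.0, 20.0))]
usb_stick pt [(0.41, array([ 633.3, -239.2]))] mask [(0.5, (array([ 629.5, -233.4], dtype=float32), 116.5, 52.0, 17.9))]
stapler pt [(0.85, array([ 601.3
[... 160 characters left out ...]
]))] mask [(0.69, (array([605.9, 199.9], dtype=float32), 95.5, 151.1, 81.8))]
glue_stick pt [(0.6, array([610.2, 237.8]))] mask [(0.52, (array([598.6, 229.6], dtype=float32), 62.0, 45.6, 21.2))]
rubber_stamp pt [(0.47, array([607.2, 180.4]))] mask [(0.61, (array([607.9, 162.8], dtype=float32), 89.3, 43.4, 33.5))]
eraser pt [(0.58, array([474. ,  46.3]))] mask [(0.57, (array([476.8,  44.4], dtype=float32), 83.7, 44.7, 20.5))]
binder_clip pt [] mask []
usb_stick pt [(0.51, array([ 624.3, -239. ]))] mask [(0.58, (array([ 632.5, -234.2], dtype=float32), 115.0, 51.3, 16.7))]
stapler pt [(0.69, array([ 607.6, -411.8]))] mask [(0.92, (array([ 593.5, -401.5], dtype=float32), 166.3, 136.3, 37.6))]
23
```

The measurements put everything in place: the stamp is at (608,169) in its recess and the glue stick's outline is unchanged, so I'm handing in.

```bash
python3 -c "
from cell import env
print(env.job_done())"
```

```text
the job is handed in; nothing more can be done
None
```

Job handed in at about 60 s: eraser and clip in the tray, memory stick in the dish, glue stick and stamp upright in the stand, stapler not touched; the stamp's final placing was checked by camera measurements only, as all 14 picture views were used, and no verdict came back.

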